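# Fold shut the lids of the curved parts tray

## Task

Close up the curved parts tray: run the fingertips lightly along its row of standing lids, from the end with the round ear to the other end, folding all six lids down one after another until each lies flat shut. Only touch them: do not press hard, and do not lift the tray or shove it from its place. Leave the other things on the table alone.

Things in the scene. Friction and masses are not known exactly. Their poses are not given: they have to be found in the camera images.
- tray: Loose black tray, 0.9 kg, an arc 30 mm high, 46 mm wide, six compartments in a row. Origin: underside, middle of the arc's centre line; z up. Centre line: radius 190 mm about (-190, 0) mm of this frame, from -36 to +36 degrees; ends at (-36, -112) and (-36, +112) mm; hollow side to -x. A flat round ear (32 mm across, 6 mm high) lies at the -y end, where the row starts.
- hinge1 (a point): Middle of lid 1's hinge line (lid 1 is next to the ear, lid 6 at the other end), on the tray, 31.5 mm above the table. The hinge runs across the arc at the compartment's side nearer the ear. White lid: 42 mm wide across the arc, 3 mm thick; shut, it reaches 35 mm from here along the arc, away from the ear, its top 33 mm above the table.
- hinge2 (a point): The same point of lid 2, counted from the ear.
- hinge3 (a point): The same point of lid 3, counted from the ear.
- hinge4 (a point): The same point of lid 4, counted from the ear.
- hinge5 (a point): The same point of lid 5, counted from the ear.
- hinge6 (a point): The same point of lid 6, the last, at the end without the ear.
- lid1 (a joint): Angle of lid 1 in rad: 0 flat shut, 1.57 upright, at most 1.9 (leaning back to the ear's side). Stiff hinge: the lid stays where it is left; folding it takes under 0.5 N at its free edge, about 2 N near the hinge. A tip that moves away from the ear just above the height of the shut lids folds it down.
- lid2 (a joint): Angle of lid 2, as for lid 1.
- lid3 (a joint): Angle of lid 3, as for lid 1.
- lid4 (a joint): Angle of lid 4, as for lid 1.
- lid5 (a joint): Angle of lid 5, as for lid 1.
- lid6 (a joint): Angle of lid 6, as for lid 1.
- jar: Bystander: closed round jar, 38 mm across, 50 mm tall, in the hollow of the tray's curve; origin at the centre of its underside.
- spool: Bystander: empty spool standing on its flange, 44 mm across, 30 mm tall, on the outer side of the curve; origin at the centre of its underside.
- capacitor: Bystander: upright metal can capacitor, 28 mm across, 34 mm tall, on the outer side of the curve; origin at the centre of its underside.
- screwdriver: Bystander: screwdriver lying on the right of the table; origin near its middle, on the table.
- board: Bystander: circuit board 100 x 75 mm lying flat on the left of the table, parts up to 12 mm high on it; origin at the centre of its underside.
- cup: Bystander: white cup, 68 mm across, 70 mm tall, on the left; origin at the centre of its underside.
- can: Bystander: closed bottle, 52 mm across, 100 mm tall, on the right; origin at the centre of its underside.

How it is judged (in metres and radians):
On the way, in this order (a step that is already met when the one before it is completed fails the run):
1. lid 1 is folded down (below 0.35 rad) (value of joint lid1 below 0.35 rad), for 0.04 s.
2. lid 2 is folded down (below 0.35 rad) (value of joint lid2 below 0.35 rad), for 0.04 s.
3. lid 3 is folded down (below 0.35 rad) (value of joint lid3 below 0.35 rad), for 0.04 s.
4. lid 4 is folded down (below 0.35 rad) (value of joint lid4 below 0.35 rad), for 0.04 s.
5. lid 5 is folded down (below 0.35 rad) (value of joint lid5 below 0.35 rad), for 0.04 s.
6. lid 6 is folded down (below 0.35 rad) (value of joint lid6 below 0.35 rad), for 0.04 s.
At the end, for the whole second after the job is handed in: All six lids lie shut (each below 0.15 rad, free edge within about 5 mm of flat) and the tray is at rest (value of joint each of lid1, lid2, lid3, lid4, lid5, lid6 below 0.15 rad and linear speed of tray below 0.02 m/s); the robot touches nothing.
It fails at once if the tray is shoved more than 20 mm from its place (distance of any of hinge1, hinge6 from where it was at the start of the episode above 0.02 m).
It fails at once if the tray is lifted or tipped (either end 8 mm up, or 0.08 rad) (height (world z) of any of hinge1, hinge6 above 0.0395 m or angle between tray's own z axis and vertical above 0.08 rad).
It fails at once if the tray or its lids are pressed with more than 40 N (contact force between the fingers and tray above 40 N).
It fails at once if a bystander is moved more than 15 mm (distance of any of jar, spool, capacitor, screwdriver, board, cup, can from where it was at the start of the episode above 0.015 m).
It also fails if it takes over 45 s, if anything falls off the work surface, if the arm or the gripper's body presses on something with over 40 N, if the wrist force passes 120 N, or if a joint passes its speed limit or range.

## Robot

A 7-joint arm with a two-finger parallel gripper is mounted at the origin on the work surface. World frame = base frame: x ahead of the robot, y to its left, z up, the work surface at z = 0. Lengths are in m, angles in degrees, forces in N, time in s.
With the tool pointing down it reaches from about 0.425 to 0.825 m from the base axis. Payload 3.6 kg.
Tool frame: the origin (TCP) lies at the centre of the arm's flange, where the gripper is bolted on; the fingertips stand 186 mm ahead of it and the grasp point (between the pads) lies 167 mm ahead of it (ctrl.grip_depth is the distance from the TCP to the grasp point, in m); z points along the fingers, y is the direction in which the jaws open and shut (so a half turn about z gives the same grasp; the last joint's range is limited). The gripper opens to 93 mm and grips with 3 to 60 N. Pads are 15 mm wide; open, the fingers measure 128 mm over their backs; the gripper's body (75 mm by 188 mm) begins 65 mm behind the grasp point.
Start: joints at [-78.409, 35.231, -0.722, 81.555, 0.464, 63.22, -2.315], TCP at [0.147, 0.633, 0.405] pointing down, gripper open.
Joint ranges: [-178.69, 178.69], [-17.37, 117.87], [-77.05, 75.6], [15.02, 138.74], [-78.02, 258.01], [0.78, 113.62], [-162.83, 162.83]. Speed limits (degrees/s): [159.86, 159.86, 180, 180, 180, 180, 180].

## Interface

Orientations are given as a 3x3 rotation matrix whose columns are the frame's x, y, z axes.
In Python, from station import ctrl gives the robot as it stands.
- The arm moves only by the tool drive_tool, never from a script. Its argument "rows" is text: rows parted by semicolons, each of 7 numbers parted by spaces: the shift along the tool's x, y, z in units of 25 mm (1.0 is 25 mm), then the turn, a rotation vector about the tool's x, y, z in rad, then the finger opening in mm, from 0 to 93. A call has 1 to 5 rows; each row is the pose to reach, as a shift and turn from the pose commanded when the call began, along the tool's axes at that moment; what a row does not reach only later rows make up. A row lasts 1/12 s, in which the tool goes at most 41.7 mm and 7.16 degrees, less where a joint would pass 70% of its speed; a pose out of reach is approached as far as the arm can. A call with a gripper value outside its range is refused whole. The fingers move at their own pace and stop on an object; "force" is the grip in N (left out, the last holds). Time passes only in rows, so rows that repeat a pose let the fingers close. It gives the time, the measured TCP pose, the force and the opening at its end, in the units of the state.
- ctrl.observe(): the state, without advancing time (a new reading comes with each control period).
- ctrl.camera(name): name is "scene" or "top"; returns a dict with "image" (384x512x3 uint8, red, green, blue), "fx", "fy", "cx", "cy" (pixels), "R" (3x3) and "t" (3): a world point X has camera coordinates R X + t. Camera axes: x right, y down, z forward; pixel columns grow to the right and rows downward; lengths in m; the calibration is good to about 2 mm. A picture is of the moment at which its call begins. There is no depth.
- ctrl.hand_in(): hands the job in, once; it reports no verdict.
The state is a dict: "time": time; "joints": joint angles; "joint_velocities": joint speeds; "effort": joint torques, N m; "position": TCP position; "tcp_rot": TCP orientation; "wrist_force": force on the tool from outside, world axes, zero at the start; "torque": the same for the moment, N m; "grip_width": finger opening in m.
Only numpy, scipy, OpenCV 4.12 (cv2) and the standard library are available. Lean on these libraries where they do the work, as an engineer would, in place of code of your own. Each camera call takes 0.05 s, during which the arm holds its last target.

## Working session

There is one attempt and no reset: what is moved stays moved. The work goes in short steps, Python scripts to look and compute and a tool call to move; the robot and the scene stay as the last step left them, time stands still between calls to the robot, and variables do not carry over. Pictures are saved under pics/ and viewed, and the job is handed in when it is done.

Besides the shell and the picture viewer there is one more tool, called after ">>>" as name(argument=value, ...), one argument or row to a line, values as JSON. drive_tool: Moves the arm, as the interface text tells. Its arguments: {"type":"object","properties":{"rows":{"type":"string"},"force":{"type":"number"}},"required":["rows"]}

```bash
mkdir -p pics; python3 - <<'E'
from station import ctrl
import cv2,numpy as np
o=ctrl.observe();print(o)
for n in("scene","top"):
    c=ctrl.camera(n);cv2.imwrite(f"pics/{n}0.png",cv2.resize(c["image"][:,:,::-1],(800,600),interpolation=cv2.INTER_CUBIC))
    print(n,c["fx"],c["fy"],c["cx"],c["cy"],c["R"],c["t"])
E
```

```text
{'time': 0.0, 'joints': array([-78.40990902,  35.28834671,  -0.72197617,  81.64106069,
         0.46488944,  63.21899094,  -2.31505052]), 'joint_velocities': array([-0.00631339,  0.00931352, -0.01485149, -0.10814065,  0.00470026,
        0.00326551,  0.06964289]), 'effort': array([-2.88405490e-04, -4.58931398e+01,  2.08834768e-01, -1.65743780e+01,
       -6.11434411e-02,  2.04167917e-02,  2.33646560e-04]), 'position': array([0.14733695, 0.6327527 , 0.40359237]), 'tcp_rot': array([[-9.73955077e-01,  2.26740462e-01, -5.19651396e-04],
       [ 2.26741051e-01,  9.73951907e-01, -2.48580907e-03],
       [-5.75180312e-05, -2.53889267e-03, -9.99996775e-01]]), 'wrist_force': array([ 0.34438738, -0.58635434, -0.68308473]), 'torque': array([ 0.00549318, -0.04248461, -0.00196566]), 'grip_width': 0.09282365838247766}
scene 366.38655727833776 366.38655727833776 257.5529385324672 189.19114000582127 [[ 0.48320985  0.87546233 -0.00859925]
 [ 0.5957624  -0.33599554 -0.72950268]
 [-0.64154143  0.34737977 -0.68392389]] [-0.27936893 -0.29004218  1.42464036]
top 346.386469099225 346.386469099225 254.31025477284703 194.9780190875217 [[ 0.02668226 -0.99962087 -0.00679456]
 [-0.99223425 -0.02565782 -0.12170816]
 [ 0.12148769  0.00998925 -0.99254267]] [-0.00803236  0.54666197  0.89955922]
```

View pics/scene0.png

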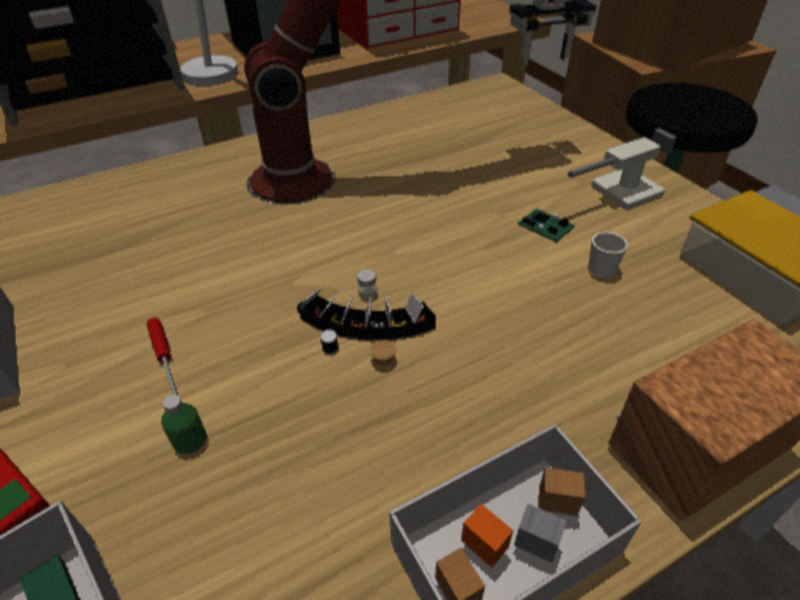

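View pics/top0.png

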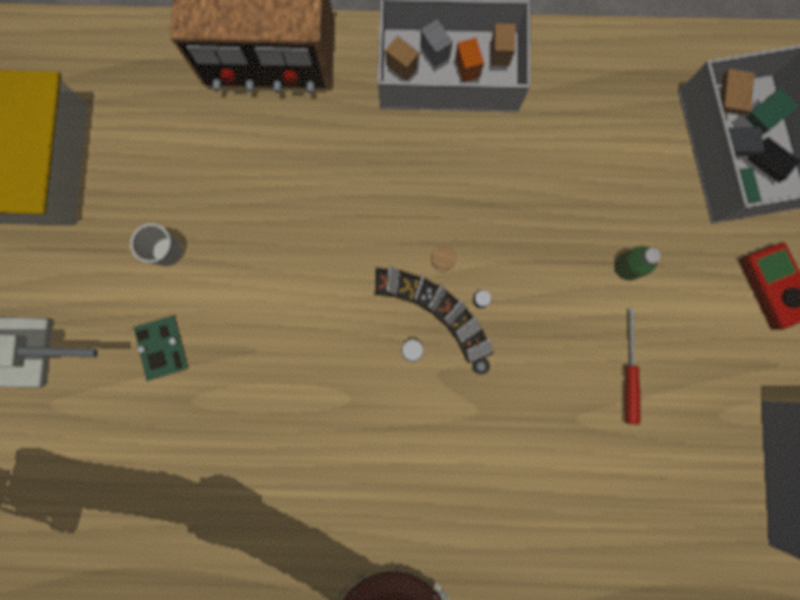

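The ear is at about (482,366) in the top view, the lower right end of the arc. The last lid end is at about (384,281). I'll zoom in and fit the tray pose.

```bash
cat > h.py <<'E'
from station import ctrl
import cv2,numpy as np
def K(c): return np.array([[c["fx"],0,c["cx"]],[0,c["fy"],c["cy"]],[0,0,1]])
def ray(c,u,v,z):
    d=c["R"].T@np.linalg.inv(K(c))@[u,v,1]; o=-c["R"].T@c["t"]; return o+d*(z-o[2])/d[2]
def proj(c,X):
    p=(np.atleast_2d(X)@c["R"].T+c["t"])@K(c).T; return p[:,:2]/p[:,2:]
def crop(c,x0,y0,w,h,s,name,pts=()):
    im=cv2.resize(c["image"][y0:y0+h,x0:x0+w,::-1],None,fx=s,fy=s,interpolation=cv2.INTER_CUBIC)
    for p in pts: cv2.circle(im,tuple(int(round(q)) for q in ((p[0]-x0+.5)*s,(p[1]-y0+.5)*s)),2,(0,0,255),-1)
    cv2.imwrite("pics/"+name,im)
E
python3 - <<'E'
from h import *
c=ctrl.camera("top"); print(-c["R"].T@c["t"])
crop(c,230,160,95,85,8,"t1.png")
c=ctrl.camera("scene");print(-c["R"].T@c["t"])
crop(c,180,160,110,80,7,"s1.png")
E
```

```text
[ 0.43334568 -0.00298908  0.95932956]
[ 1.22175586 -0.34776715  0.76035667]
```

View pics/t1.png

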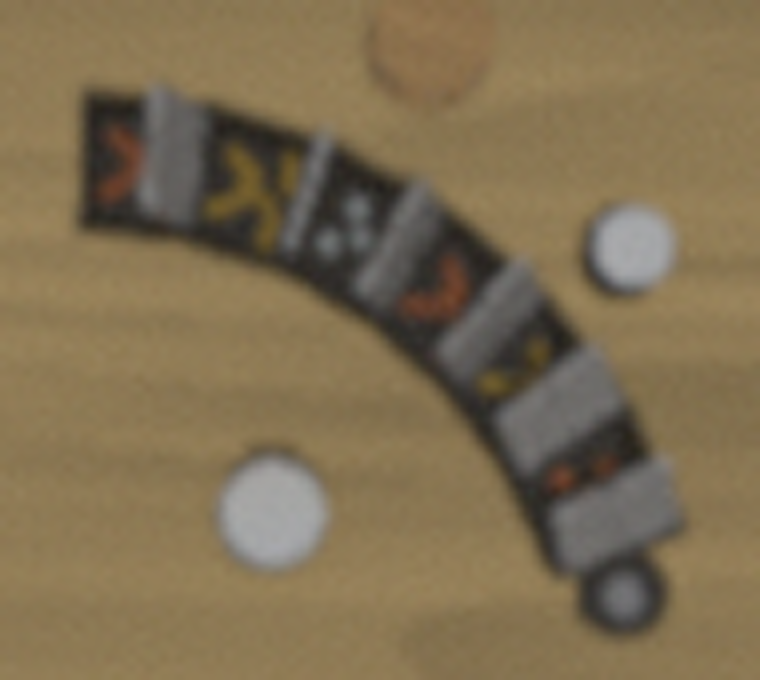

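View pics/s1.png

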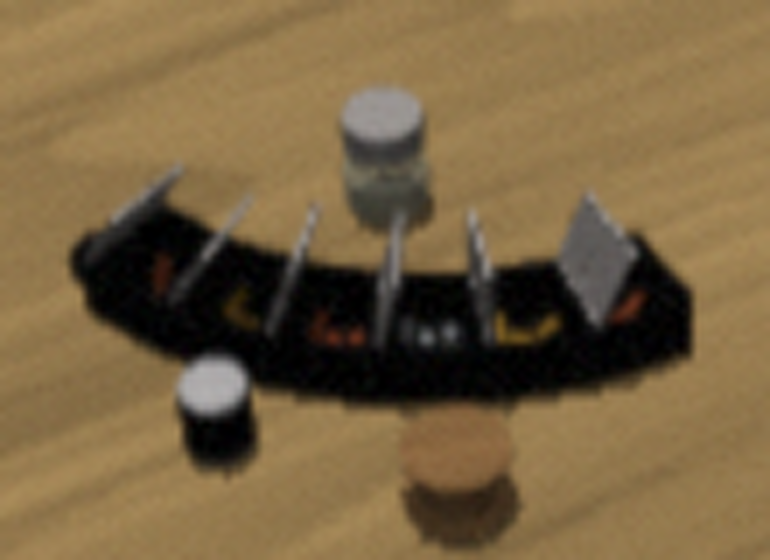

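```bash
cat > fit.py <<'E'
from h import *
from scipy.optimize import least_squares
def tr(p,q): # tray frame pts Nx3 -> world
    x,y,a=p; q=np.atleast_2d(q); R=np.array([[np.cos(a),-np.sin(a)],[np.sin(a),np.cos(a)]])
    return np.c_[q[:,:2]@R.T+[x,y],q[:,2]]
def arc(r,deg,z):
    t=np.radians(deg); return np.c_[r*np.cos(t)-.19,r*np.sin(t),np.zeros_like(t)+z]
E
python3 - <<'E'
from fit import *
c=ctrl.camera("top")
px=lambda x,y:np.array([230+(x+.5)/8-.5,160+(y+.5)/8-.5])
W=lambda x,y,z:ray(c,*px(x,y),z)
ps=W(0,0,0)
A=W(85,92,.03);B=W(82,228,.03);C=W(560,572,.03)
edge_in=[W(370,320,.03),W(497,425,.03),W(240,240,.03)]; edge_out=[W(255,118,.03),W(632,400,.03),W(390,170,.03)]
def res(p):
    r=[]
    for X,rr,d in((A,.213,36),(B,.167,36),(C,.167,-36)): r+=list((tr(p,arc(rr,np.array([d]),.03))[0]-X)[:2])
    cen=tr(p,[[-.19,0,0]])[0]
    for X in edge_in:r.append(np.linalg.norm((X-cen)[:2])-.167)
    for X in edge_out:r.append(np.linalg.norm((X-cen)[:2])-.213)
    return r
m=(A+C)/2
s=least_squares(res,[m[0],m[1],0.7]); p=s.x;print(p,np.degrees(p[2]),np.round(np.array(s.fun)*1e3,1))
np.save("p.npy",p)
for n,x,y,z in(("jar",273,510,.05),("cap",632,247,.034),("spool",430,45,.03),("ear",623,597,.006)):
    X=W(x,y,z);cen=tr(p,[[-.19,0,0]])[0];d=X-cen;print(n,X,"r",np.hypot(*d[:2]),"ang",np.degrees(np.arctan2(d[1],d[0])-p[2]))
pts=np.vstack([tr(p,arc(r,np.linspace(-36,36,25),z)) for r,z in((.167,.03),(.213,.03),(.213,0),(.19,.03))])
crop(c,230,160,95,85,8,"t2.png",proj(c,pts))
c=ctrl.camera("scene");crop(c,180,160,110,80,7,"s2.png",proj(c,pts))
E
```

```text
[ 0.55566708 -0.06703519 -0.59839473] -34.285492264754005 [-0.2 -0.2  0.6 -1.2  1.7 -0.4 -1.6  3.1  3.3 -1.1 -0.3 -0.4]
jar [ 0.47056932 -0.02037514  0.05      ] r 0.09387461774883937 ang -5.737388660941522
cap [ 0.56269742 -0.13939759  0.034     ] r 0.24306994091604622 ang -13.278271835220595
spool [ 0.63106054 -0.07061007  0.03      ] r 0.25735889568630604 ang 8.83253836781576
ear [ 0.44589765 -0.14137817  0.006     ] r 0.18741829030519466 ang -41.122738084078875
```

View pics/t2.png

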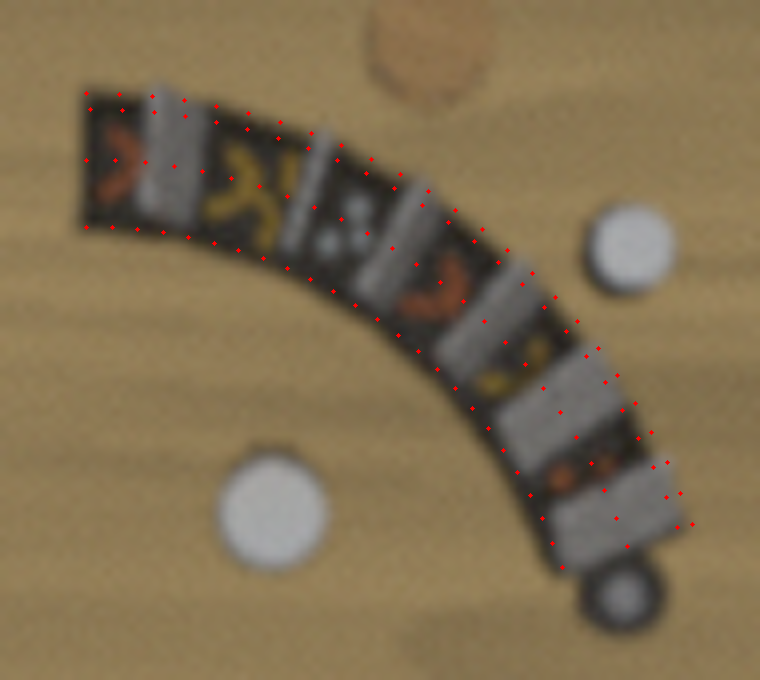

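View pics/s2.png

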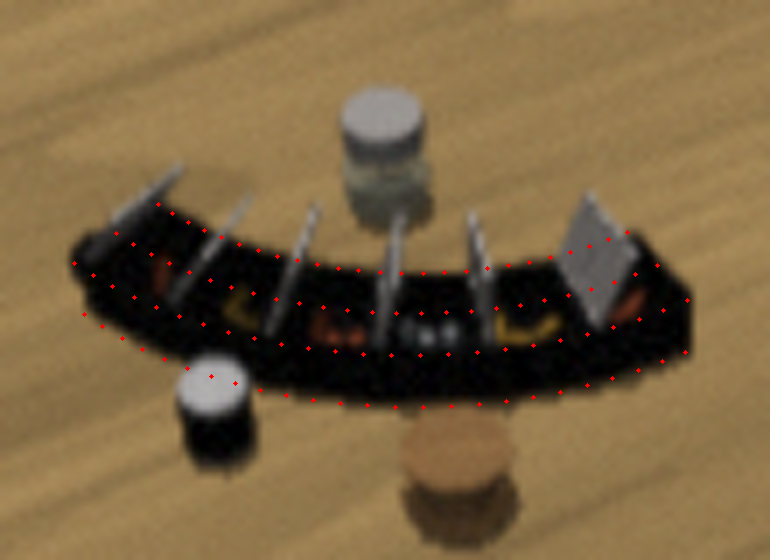

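```bash
cat > plan.py <<'E'
from fit import *
p=np.load("p.npy"); cen=tr(p,[[-.19,0,0]])[0]
def arcpt(s,r=.19):
    """s mm along arc from the ear end (-36deg); s<0 tangent extension; gives world x,y and yaw deg of tangent"""
    th=np.radians(-36)+max(s,0)/1e3/.19; t=th+p[2]
    q=cen[:2]+r*np.array([np.cos(t),np.sin(t)]); d=np.array([-np.sin(t),np.cos(t)])
    if s<0:q=q+d*s/1e3
    return q[0],q[1],np.degrees(t+np.pi/2)
def rows(wps,grip=0):
    """wps: list of (x,y,tipz,yawdeg of tool x)"""
    o=ctrl.observe();R=np.array(o["tcp_rot"]);P=np.array(o["position"])
    yaw=np.degrees(np.arctan2(R[1,0],R[0,0]));out=[]
    for x,y,z,w in wps:
        d=R.T@(np.array([x,y,z+.186])-P)/.025
        dw=(w-yaw+180)%360-180
        out.append("%.2f %.2f %.2f 0 0 %.2f %g"%(*d,-np.radians(dw),grip))
    print("t",o["time"],"tip",np.round(P-[0,0,.186],4),"yaw",round(yaw,1),"F",np.round(o["wrist_force"],1),"tilt",np.round(R[:2,2],4))
    print("; ".join(out))
def status():rows([])
E
python3 - <<'E'
from plan import *
for s in(-35,0,20,120,240):print(s,np.round(arcpt(s),3))
# travel: y from azimuth 77 down to -20; yaw 167 -> 20
for k in range(1):
    rows([(.21,.6,.22,161),(.25,.57,.22,154),(.29,.54,.22,147),(.33,.51,.22,140),(.37,.47,.22,133)])
E
```

```text
-35 [ 0.43  -0.151 19.715]
0 [ 0.463 -0.139 19.715]
20 [ 0.481 -0.131 25.746]
120 [ 0.556 -0.067 55.901]
240 [5.8900e-01 4.7000e-02 9.2088e+01]
t 0.3 tip [0.1474 0.633  0.2184] yaw 166.9 F [ 0.3 -0.1  0.1] tilt [-0.0002 -0.0008]
-2.74 -0.72 -0.06 0 0 0.10 0; -4.57 -1.52 -0.06 0 0 0.23 0; -6.40 -2.33 -0.06 0 0 0.35 0; -8.23 -3.13 -0.06 0 0 0.47 0; -10.15 -4.33 -0.06 0 0 0.59 0
```

>>> drive_tool(
  rows="-1.5 -0.5 0 0 0 0.10 0; -3 -1 0 0 0 0.22 0; -4.5 -1.7 0 0 0 0.34 0; -6 -2.5 0 0 0 0.46 0; -7.5 -3.5 0 0 0 0.58 0",
  force=5,
)

```text
time: 0.72
position: [0.309, 0.5072, 0.4048]
tcp_rot: [[-0.686, 0.728, 0.001], [0.728, 0.686, 0.001], [-0.0, 0.001, -1.0]]
wrist_force: [1.1, -0.2, 0.5]
grip_width: 0.0642
```

```bash
python3 - <<'E'
from plan import *
rows([(.35,.5,.22,133),(.38,.47,.22,126),(.41,.44,.22,119),(.44,.41,.22,112),(.46,.38,.22,105)])
E
```

```text
t 0.7167 tip [0.309  0.5072 0.2188] yaw 133.3 F [ 1.1 -0.2  0.5] tilt [0.0008 0.0006]
-1.33 1.00 -0.05 0 0 0.01 0; -3.03 1.05 -0.05 0 0 0.13 0; -4.73 1.10 -0.05 0 0 0.25 0; -6.42 1.15 -0.05 0 0 0.37 0; -7.84 0.91 -0.05 0 0 0.49 0
```

>>> drive_tool(
  rows="-1.5 0.5 0 0 0 0.12 0; -3 1.0 0 0 0 0.24 0; -4.6 1.1 0 0 0 0.36 0; -6.2 1 0 0 0 0.48 0; -7.8 0.9 0 0 0 0.60 0",
)

```text
time: 1.13
position: [0.4594, 0.3815, 0.4048]
tcp_rot: [[-0.156, 0.988, 0.0], [0.988, 0.156, 0.0], [0.0, 0.0, -1.0]]
wrist_force: [0.5, -0.6, -0.0]
grip_width: 0.031
```

```bash
python3 - <<'E'
from plan import *
rows([(.46,.34,.22,92),(.46,.3,.22,85),(.46,.26,.22,78),(.46,.22,.22,71),(.46,.18,.22,64)])
E
```

```text
t 1.1333 tip [0.4594 0.3815 0.2188] yaw 99.0 F [ 0.5 -0.6 -0. ] tilt [0.0002 0.0003]
-1.64 -0.23 -0.05 0 0 0.12 0; -3.22 -0.48 -0.05 0 0 0.24 0; -4.80 -0.73 -0.05 0 0 0.37 0; -6.38 -0.98 -0.05 0 0 0.49 0; -7.97 -1.23 -0.05 0 0 0.61 0
```

>>> drive_tool(
  rows="-1.6 -0.2 0 0 0 0.12 0; -3.2 -0.5 0 0 0 0.24 0; -4.8 -0.7 0 0 0 0.36 0; -6.3 -1 0 0 0 0.48 0; -7.9 -1.2 0 0 0 0.60 0",
)

```text
time: 1.55
position: [0.4598, 0.1816, 0.4049]
tcp_rot: [[0.429, 0.903, -0.0], [0.903, -0.429, 0.001], [0.001, -0.001, -1.0]]
wrist_force: [0.3, 0.1, -0.3]
grip_width: 0.0012
```

```bash
python3 - <<'E'
from plan import *
rows([(.46,.145,.22,58),(.455,.105,.22,51),(.45,.065,.22,44),(.45,.025,.22,37),(.45,-.015,.22,30)])
E
```

```text
t 1.55 tip [0.4598 0.1816 0.2189] yaw 64.6 F [ 0.3  0.1 -0.3] tilt [-0.0002  0.0007]
-1.32 0.63 -0.05 0 0 0.12 0; -2.85 1.14 -0.05 0 0 0.24 0; -4.38 1.64 -0.05 0 0 0.36 0; -5.83 2.33 -0.05 0 0 0.48 0; -7.27 3.02 -0.05 0 0 0.60 0
```

>>> drive_tool(
  rows="-1.4 0.6 0 0 0 0.12 0; -2.9 1.1 0 0 0 0.24 0; -4.4 1.7 0 0 0 0.36 0; -5.8 2.3 0 0 0 0.48 0; -7.3 3 0 0 0 0.60 0",
)

```text
time: 1.97
position: [0.4504, -0.0151, 0.405]
tcp_rot: [[0.864, 0.504, 0.0], [0.504, -0.864, 0.001], [0.001, -0.001, -1.0]]
wrist_force: [0.5, -0.4, -0.0]
grip_width: 0.0003
```

```bash
python3 - <<'E'
from plan import *
x,y,w=arcpt(-35)
rows([(.445,-.055,.22,25),(.44,-.09,.22,20),(.435,-.12,.20,w),(x,y,.18,w),(x,y,.15,w)])
E
```

```text
t 1.9667 tip [ 0.4504 -0.0151  0.219 ] yaw 30.3 F [ 0.5 -0.4 -0. ] tilt [0.0004 0.0011]
-0.99 1.27 -0.04 0 0 0.09 0; -1.87 2.38 -0.04 0 0 0.18 0; -2.65 3.31 0.76 0 0 0.18 0; -3.44 4.27 1.55 0 0 0.18 0; -3.45 4.27 2.75 0 0 0.18 0
```

>>> drive_tool(
  rows="-1.0 1.2 0 0 0 0.09 0; -1.9 2.4 0 0 0 0.18 0; -2.7 3.3 0.5 0 0 0.18 0; -3.45 4.27 1.5 0 0 0.18 0; -3.45 4.27 2.5 0 0 0.18 0",
)

```text
time: 2.38
position: [0.4297, -0.1561, 0.3432]
tcp_rot: [[0.942, 0.336, 0.005], [0.336, -0.942, -0.006], [0.003, 0.008, -1.0]]
wrist_force: [0.6, 0.5, -0.4]
grip_width: 0.0007
```

```bash
python3 - <<'E'
from plan import *
x,y,w=arcpt(-35)
rows([(x,y,.12,w),(x,y,.09,w),(x,y,.06,w),(x,y,.045,w),(x,y,.045,w)])
from h import *
c=ctrl.camera("scene");crop(c,150,80,160,120,5,"s3.png")
c=ctrl.camera("top");crop(c,210,130,130,110,6,"t3.png")
E
```

```text
t 2.3833 tip [ 0.4297 -0.1561  0.1572] yaw 19.7 F [ 0.6  0.5 -0.4] tilt [ 0.005  -0.0062]
0.08 -0.21 1.49 0 0 -0.00 0; 0.07 -0.22 2.69 0 0 -0.00 0; 0.07 -0.23 3.89 0 0 -0.00 0; 0.07 -0.24 4.49 0 0 -0.00 0; 0.07 -0.24 4.49 0 0 -0.00 0
```

View pics/s3.png

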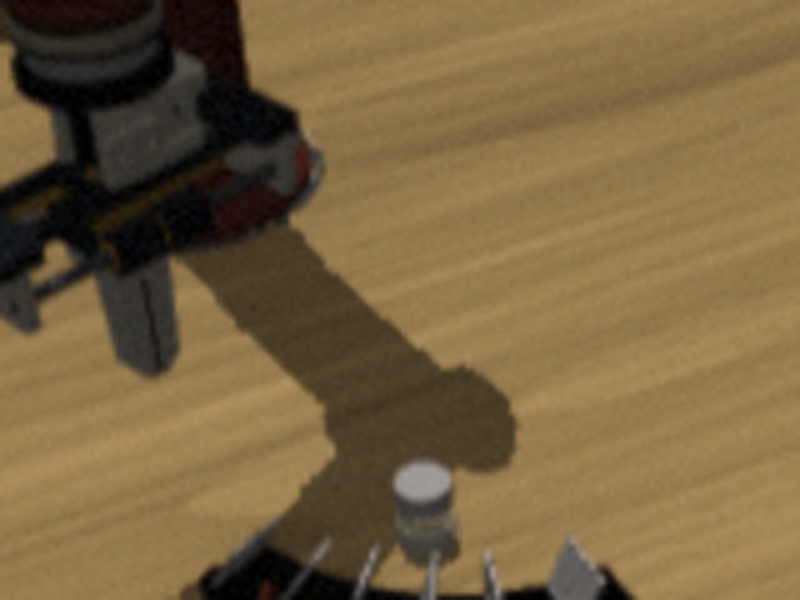

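View pics/t3.png

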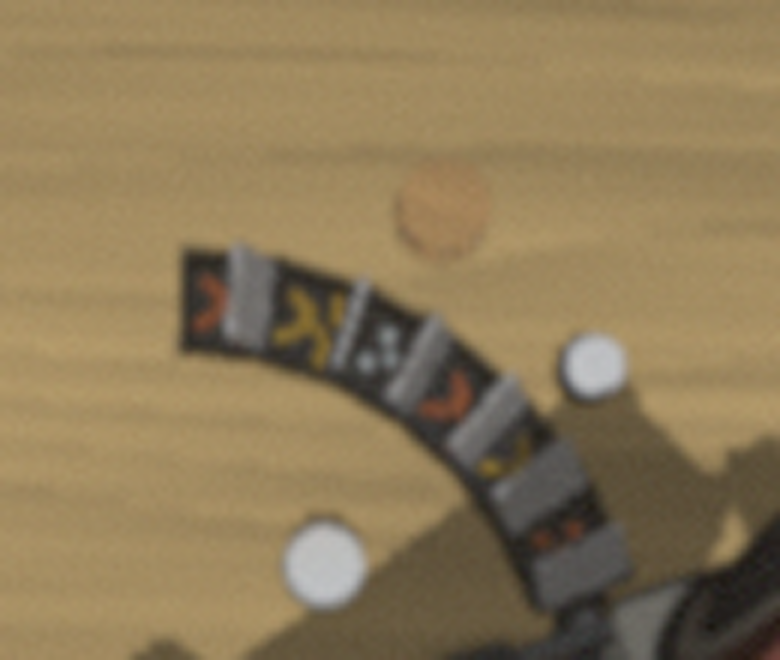

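The fingers are closed above the ear end and the lids are untouched. Now descending ahead of lid 1.

>>> drive_tool(
  rows="0 -0.1 1.4 0 0 0 0; 0 -0.1 2.7 0 0 0 0; 0 -0.1 3.9 0 0 0 0; 0 -0.1 4.4 0 0 0 0; 0 -0.1 4.4 0 0 0 0",
)

```text
time: 2.9
position: [0.4303, -0.1459, 0.2308]
tcp_rot: [[0.937, 0.348, -0.004], [0.348, -0.937, 0.003], [-0.002, -0.004, -1.0]]
wrist_force: [0.5, -0.7, 1.0]
grip_width: 0.0007
```

```bash
python3 - <<'E'
from plan import *
rows([(*arcpt(s)[:2],z,arcpt(s)[2]) for s,z in((-28,.045),(-22,.045),(-16,.045),(-10,.045),(-5,.045))])
E
```

```text
t 2.9 tip [ 0.4303 -0.1459  0.0448] yaw 20.4 F [ 0.5 -0.7  1. ] tilt [-0.0035  0.0027]
0.20 0.18 -0.01 0 0 0.01 0; 0.44 0.18 -0.01 0 0 0.01 0; 0.68 0.18 -0.01 0 0 0.01 0; 0.92 0.18 -0.01 0 0 0.01 0; 1.12 0.19 -0.01 0 0 0.01 0
```

>>> drive_tool(
  rows="0.2 0.18 0 0 0 0.01 0; 0.44 0.18 0 0 0 0.01 0; 0.68 0.18 0 0 0 0.01 0; 0.9 0.18 0 0 0 0.01 0; 0.9 0.18 0 0 0 0.01 0",
)

```text
time: 3.32
position: [0.4546, -0.1429, 0.2331]
tcp_rot: [[0.941, 0.339, 0.003], [0.339, -0.941, -0.0], [0.003, 0.001, -1.0]]
wrist_force: [0.1, 0.4, 0.2]
grip_width: -0.0
```

```bash
python3 - <<'E'
from plan import *
rows([(*arcpt(s)[:2],z,arcpt(s)[2]) for s,z in((-4,.045),(2,.043),(8,.04),(14,.037),(20,.0355))])
E
```

```text
t 3.3167 tip [ 0.4546 -0.1429  0.0471] yaw 19.8 F [0.1 0.4 0.2] tilt [ 0.0032 -0.0004]
0.20 -0.04 0.08 0 0 0.00 0; 0.44 -0.04 0.17 0 0 -0.01 0; 0.68 -0.05 0.29 0 0 -0.04 0; 0.92 -0.06 0.41 0 0 -0.07 0; 1.16 -0.08 0.47 0 0 -0.10 0
```

>>> drive_tool(
  rows="0.2 0 0.06 0 0 0 0; 0.44 -0.04 0.15 0 0 -0.02 0; 0.68 -0.05 0.27 0 0 -0.04 0; 0.92 -0.06 0.39 0 0 -0.07 0; 1.1 -0.08 0.45 0 0 -0.10 0",
)

```text
time: 3.73
position: [0.4785, -0.1324, 0.2204]
tcp_rot: [[0.902, 0.432, -0.001], [0.432, -0.902, 0.0], [-0.001, -0.0, -1.0]]
wrist_force: [-0.5, -0.1, 0.3]
grip_width: 0.0002
```

```bash
python3 - <<'E'
from plan import *
rows([(*arcpt(s)[:2],z,arcpt(s)[2]) for s,z in((24,.0345),(28,.0345),(32,.0345),(36,.036),(39,.039))])
c=ctrl.camera("scene");crop(c,150,110,160,120,5,"s4.png")
E
```

```text
t 3.7333 tip [ 0.4785 -0.1324  0.0344] yaw 25.6 F [-0.5 -0.1  0.3] tilt [-0.0007  0.0001]
0.28 0.00 -0.00 0 0 -0.02 0; 0.44 -0.00 -0.00 0 0 -0.05 0; 0.60 -0.01 -0.00 0 0 -0.07 0; 0.76 -0.03 -0.06 0 0 -0.09 0; 0.88 -0.04 -0.18 0 0 -0.10 0
```

View pics/s4.png

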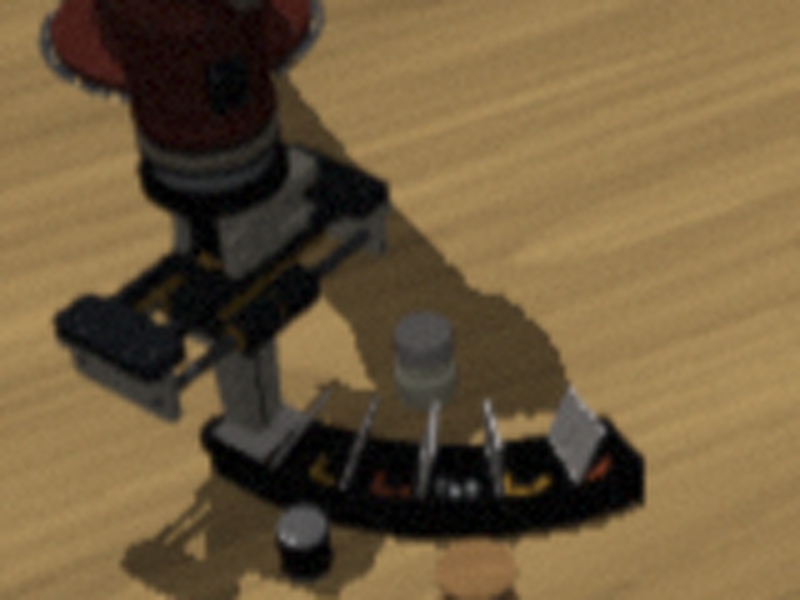

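>>> drive_tool(
  rows="0.25 0 0 0 0 -0.02 0; 0.45 0 0 0 0 -0.05 0; 0.62 -0.01 0 0 0 -0.07 0; 0.8 -0.03 -0.1 0 0 -0.09 0; 0.95 -0.04 -0.2 0 0 -0.11 0",
)

```text
time: 4.2
position: [0.4991, -0.1215, 0.2261]
tcp_rot: [[0.85, 0.527, -0.001], [0.527, -0.85, -0.0], [-0.001, -0.0, -1.0]]
wrist_force: [0.5, -0.6, 0.2]
grip_width: 0.0007
```

```bash
python3 - <<'E'
from plan import *
rows([(*arcpt(s)[:2],z,arcpt(s)[2]) for s,z in((47,.041),(53,.038),(59,.036),(65,.035),(70,.0345))])
E
```

```text
t 4.2 tip [ 0.4991 -0.1215  0.0401] yaw 31.8 F [ 0.5 -0.6  0.2] tilt [-0.0006 -0.    ]
0.27 -0.01 -0.03 0 0 -0.04 0; 0.51 -0.03 0.09 0 0 -0.07 0; 0.74 -0.05 0.17 0 0 -0.10 0; 0.98 -0.07 0.21 0 0 -0.13 0; 1.18 -0.10 0.22 0 0 -0.16 0
```

>>> drive_tool(
  rows="0.27 0 0 0 0 -0.04 0; 0.51 -0.03 0.09 0 0 -0.07 0; 0.74 -0.05 0.17 0 0 -0.10 0; 0.98 -0.07 0.21 0 0 -0.13 0; 1.18 -0.1 0.22 0 0 -0.16 0",
)

```text
time: 4.62
position: [0.5233, -0.1034, 0.2201]
tcp_rot: [[0.754, 0.657, -0.0], [0.657, -0.754, 0.0], [0.0, -0.0, -1.0]]
wrist_force: [0.7, 0.1, -0.3]
grip_width: 0.0006
```

```bash
python3 - <<'E'
from plan import *
rows([(*arcpt(s)[:2],z,arcpt(s)[2]) for s,z in((73,.0345),(77,.037),(81,.040),(86,.041),(91,.04))])
c=ctrl.camera("scene");crop(c,150,110,160,120,5,"s5.png")
E
```

```text
t 4.6167 tip [ 0.5233 -0.1034  0.0341] yaw 41.0 F [ 0.7  0.1 -0.3] tilt [-0.0003  0.0004]
0.10 0.00 -0.02 0 0 -0.01 0; 0.25 -0.00 -0.11 0 0 -0.03 0; 0.41 -0.01 -0.23 0 0 -0.05 0; 0.61 -0.02 -0.27 0 0 -0.08 0; 0.81 -0.04 -0.23 0 0 -0.11 0
```

View pics/s5.png

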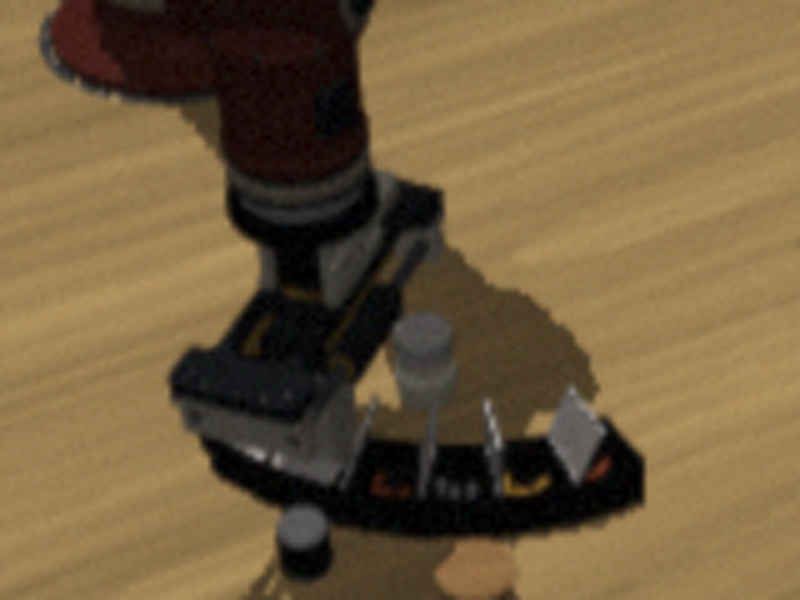

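Lids 1 and 2 are down. The tray's right end is still at (643,470), so it has not moved.

>>> drive_tool(
  rows="0.12 0 0 0 0 -0.01 0; 0.28 0 -0.08 0 0 -0.03 0; 0.45 -0.01 -0.2 0 0 -0.06 0; 0.65 -0.02 -0.22 0 0 -0.09 0; 0.85 -0.04 -0.2 0 0 -0.12 0",
)

```text
time: 5.08
position: [0.5389, -0.0889, 0.2261]
tcp_rot: [[0.67, 0.742, 0.002], [0.742, -0.67, 0.0], [0.001, 0.001, -1.0]]
wrist_force: [0.6, -0.2, -0.6]
grip_width: 0.0006
```

```bash
python3 - <<'E'
from plan import *
rows([(*arcpt(s)[:2],z,arcpt(s)[2]) for s,z in((96,.038),(101,.036),(106,.035),(110,.0345),(113,.0345))])
E
```

```text
t 5.0833 tip [ 0.5389 -0.0889  0.0401] yaw 47.9 F [ 0.6 -0.2 -0.6] tilt [0.0017 0.    ]
0.17 -0.02 0.08 0 0 -0.01 0; 0.37 -0.03 0.16 0 0 -0.04 0; 0.57 -0.04 0.20 0 0 -0.07 0; 0.73 -0.05 0.22 0 0 -0.09 0; 0.85 -0.06 0.22 0 0 -0.10 0
```

>>> drive_tool(
  rows="0.18 -0.02 0.08 0 0 -0.01 0; 0.38 -0.03 0.16 0 0 -0.04 0; 0.57 -0.04 0.2 0 0 -0.07 0; 0.73 -0.05 0.22 0 0 -0.09 0; 0.85 -0.06 0.22 0 0 -0.1 0",
)

```text
time: 5.5
position: [0.5512, -0.0725, 0.2196]
tcp_rot: [[0.594, 0.805, -0.002], [0.805, -0.594, -0.001], [-0.001, -0.001, -1.0]]
wrist_force: [-2.6, -3.4, -0.4]
grip_width: 0.0008
```

```bash
python3 - <<'E'
from plan import *
rows([(*arcpt(s)[:2],z,arcpt(s)[2]) for s,z in((117,.0365),(121,.039),(126,.040),(131,.039),(136,.037))])
E
```

```text
t 5.5 tip [ 0.5512 -0.0725  0.0336] yaw 53.6 F [-2.6 -3.4 -0.4] tilt [-0.0015 -0.0005]
0.19 0.02 -0.12 0 0 -0.02 0; 0.35 0.01 -0.22 0 0 -0.05 0; 0.55 -0.00 -0.26 0 0 -0.07 0; 0.74 -0.02 -0.22 0 0 -0.10 0; 0.94 -0.04 -0.14 0 0 -0.12 0
```

>>> drive_tool(
  rows="0 0 -0.2 0 0 0 0; 0.2 0 -0.3 0 0 -0.02 0; 0.4 0 -0.3 0 0 -0.05 0; 0.6 0 -0.28 0 0 -0.08 0; 0.8 -0.02 -0.2 0 0 -0.1 0",
)

```text
time: 5.92
position: [0.5635, -0.0557, 0.2254]
tcp_rot: [[0.51, 0.86, 0.001], [0.86, -0.51, 0.0], [0.001, 0.001, -1.0]]
wrist_force: [-0.5, -0.4, -0.1]
grip_width: 0.0007
```

```bash
python3 - <<'E'
from plan import *
rows([(*arcpt(s)[:2],z,arcpt(s)[2]) for s,z in((135,.038),(139,.036),(143,.035),(147,.0348),(149,.0348))])
c=ctrl.camera("scene");crop(c,150,110,160,120,5,"s6.png")
E
```

```text
t 5.9167 tip [ 0.5635 -0.0557  0.0394] yaw 59.3 F [-0.5 -0.4 -0.1] tilt [0.0013 0.0002]
0.08 -0.02 0.06 0 0 -0.02 0; 0.24 -0.03 0.14 0 0 -0.04 0; 0.39 -0.04 0.18 0 0 -0.06 0; 0.55 -0.05 0.18 0 0 -0.08 0; 0.63 -0.06 0.18 0 0 -0.09 0
```

View pics/s6.png

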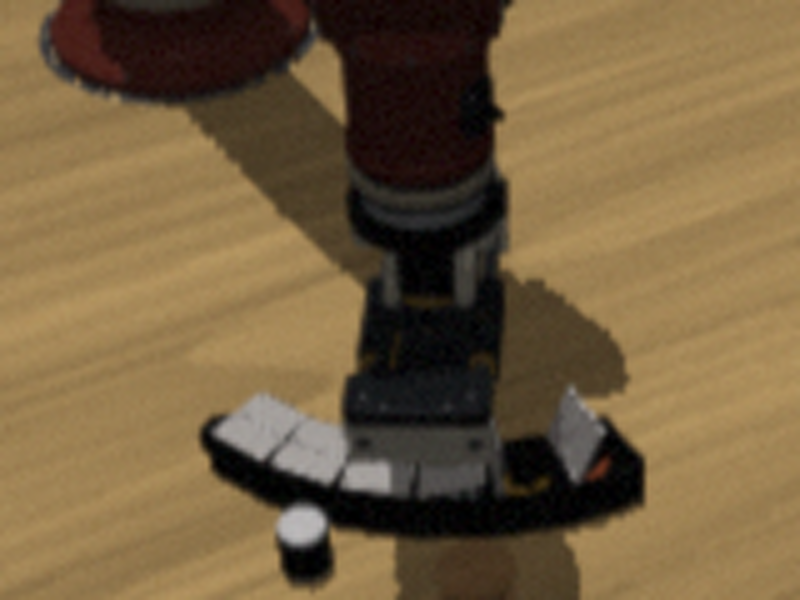

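Lids 1–3 are flat, lid 4 is folding, and the tray is still in place.

>>> drive_tool(
  rows="0.1 -0.02 0.06 0 0 -0.02 0; 0.24 -0.03 0.14 0 0 -0.04 0; 0.39 -0.04 0.18 0 0 -0.06 0; 0.5 -0.05 0.18 0 0 -0.08 0; 0.55 -0.05 0.17 0 0 -0.09 0",
)

```text
time: 6.38
position: [0.569, -0.0428, 0.2204]
tcp_rot: [[0.431, 0.902, -0.001], [0.902, -0.431, 0.001], [0.001, -0.001, -1.0]]
wrist_force: [0.5, 0.9, -0.6]
grip_width: 0.0009
```

```bash
python3 - <<'E'
from plan import *
rows([(*arcpt(s)[:2],z,arcpt(s)[2]) for s,z in((149,.037),(152,.041),(157,.042),(162,.041),(168,.039))])
E
```

```text
t 6.3833 tip [ 0.569  -0.0428  0.0344] yaw 64.5 F [ 0.5  0.9 -0.6] tilt [-0.0006  0.0012]
0.08 0.03 -0.11 0 0 -0.00 0; 0.20 0.02 -0.26 0 0 -0.02 0; 0.40 0.02 -0.30 0 0 -0.05 0; 0.60 0.01 -0.26 0 0 -0.07 0; 0.83 -0.01 -0.18 0 0 -0.10 0
```

>>> drive_tool(
  rows="0.1 0.02 -0.1 0 0 0 0; 0.22 0.02 -0.26 0 0 -0.02 0; 0.42 0.02 -0.3 0 0 -0.05 0; 0.62 0.01 -0.26 0 0 -0.07 0; 0.83 0 -0.18 0 0 -0.1 0",
)

```text
time: 6.8
position: [0.5782, -0.0247, 0.2256]
tcp_rot: [[0.339, 0.941, 0.001], [0.941, -0.339, -0.0], [0.0, 0.001, -1.0]]
wrist_force: [-0.3, -1.1, 0.4]
grip_width: 0.0004
```

```bash
python3 - <<'E'
from plan import *
rows([(*arcpt(s)[:2],z,arcpt(s)[2]) for s,z in((173,.037),(178,.0355),(183,.0345),(187,.0345),(189,.0345))])
E
```

```text
t 6.8 tip [ 0.5782 -0.0247  0.0396] yaw 70.2 F [-0.3 -1.1  0.4] tilt [ 0.001  -0.0001]
0.22 -0.03 0.10 0 0 -0.03 0; 0.42 -0.04 0.16 0 0 -0.06 0; 0.62 -0.06 0.20 0 0 -0.08 0; 0.78 -0.07 0.20 0 0 -0.10 0; 0.86 -0.08 0.20 0 0 -0.11 0
```

>>> drive_tool(
  rows="0.22 -0.03 0.1 0 0 -0.03 0; 0.42 -0.04 0.16 0 0 -0.06 0; 0.62 -0.06 0.2 0 0 -0.08 0; 0.74 -0.07 0.2 0 0 -0.1 0; 0.78 -0.07 0.18 0 0 -0.11 0",
)

```text
time: 7.22
position: [0.5829, -0.005, 0.2204]
tcp_rot: [[0.233, 0.972, -0.001], [0.972, -0.233, 0.001], [0.001, -0.001, -1.0]]
wrist_force: [-0.1, -0.2, 0.3]
grip_width: 0.0005
```

```bash
python3 - <<'E'
from plan import *
rows([(*arcpt(s)[:2],z,arcpt(s)[2]) for s,z in((189,.038),(193,.042),(198,.043),(203,.041),(208,.039))])
c=ctrl.camera("scene");crop(c,150,110,160,120,5,"s7.png")
E
```

```text
t 7.2167 tip [ 0.5829 -0.005   0.0344] yaw 76.5 F [-0.1 -0.2  0.3] tilt [-0.0007  0.0009]
0.06 0.02 -0.14 0 0 -0.00 0; 0.22 0.01 -0.30 0 0 -0.02 0; 0.42 0.01 -0.34 0 0 -0.05 0; 0.62 -0.01 -0.26 0 0 -0.08 0; 0.82 -0.03 -0.18 0 0 -0.10 0
```

View pics/s7.png

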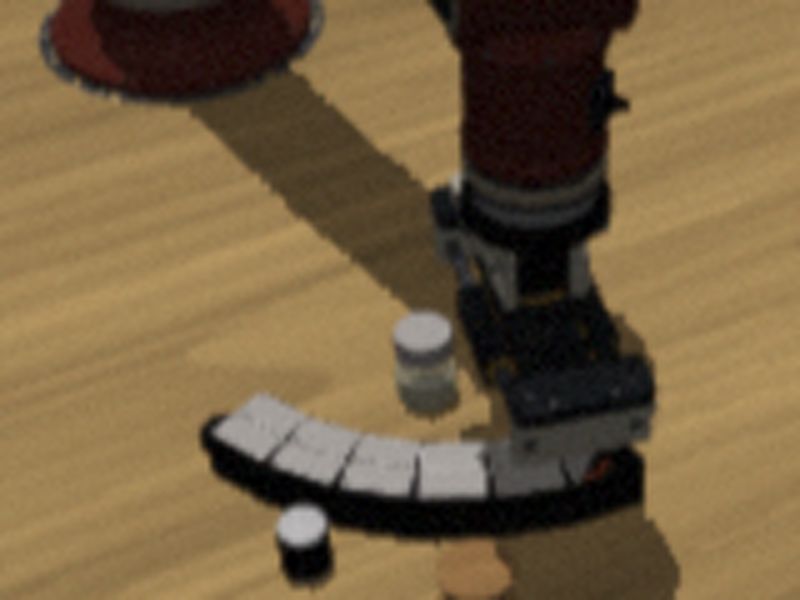

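Five lids are down and only lid 6 is left.

>>> drive_tool(
  rows="0.06 0.02 -0.14 0 0 0 0; 0.22 0.01 -0.3 0 0 -0.02 0; 0.42 0.01 -0.34 0 0 -0.05 0; 0.62 -0.01 -0.26 0 0 -0.08 0; 0.82 -0.03 -0.18 0 0 -0.1 0",
)

```text
time: 7.68
position: [0.5872, 0.0143, 0.2255]
tcp_rot: [[0.135, 0.991, 0.001], [0.991, -0.135, -0.0], [0.0, 0.001, -1.0]]
wrist_force: [0.0, -0.9, 0.0]
grip_width: 0.0004
```

```bash
python3 - <<'E'
from plan import *
rows([(*arcpt(s)[:2],z,arcpt(s)[2]) for s,z in((213,.037),(218,.0355),(223,.0345),(228,.0345),(232,.0345))])
E
```

```text
t 7.6833 tip [0.5872 0.0143 0.0395] yaw 82.2 F [ 0.  -0.9  0. ] tilt [ 0.001  -0.0001]
0.23 -0.01 0.10 0 0 -0.03 0; 0.43 -0.02 0.16 0 0 -0.06 0; 0.63 -0.03 0.20 0 0 -0.08 0; 0.82 -0.05 0.20 0 0 -0.11 0; 0.98 -0.07 0.20 0 0 -0.13 0
```

>>> drive_tool(
  rows="0.23 -0.01 0.1 0 0 -0.03 0; 0.43 -0.02 0.16 0 0 -0.06 0; 0.63 -0.03 0.2 0 0 -0.08 0; 0.82 -0.05 0.2 0 0 -0.11 0; 0.98 -0.07 0.2 0 0 -0.13 0",
)

```text
time: 8.1
position: [0.5885, 0.0392, 0.22]
tcp_rot: [[0.005, 1.0, -0.0], [1.0, -0.005, 0.0], [0.0, -0.0, -1.0]]
wrist_force: [0.0, 0.4, 0.4]
grip_width: 0.0006
```

>>> drive_tool(
  rows="0.2 0 0 0 0 0 0; 0.2 0 0 0 0 0 0; 0.2 0 -1 0 0 0 0; 0.2 0 -2.5 0 0 0 0; 0.2 0 -4 0 0 0 0",
)

```text
time: 8.52
position: [0.5881, 0.0433, 0.3204]
tcp_rot: [[0.008, 1.0, -0.003], [1.0, -0.009, -0.001], [-0.001, -0.003, -1.0]]
wrist_force: [-0.1, 0.1, -0.0]
grip_width: 0.0006
```

>>> drive_tool(
  rows="0.5 -1 -1 0 0 0 0; 1 -2 -1.5 0 0 0 0; 2 -3 -1.5 0 0 0 0; 3.5 -3 -1.5 0 0 0 0; 5 -3 -1.5 0 0 0 0",
)

```text
time: 8.93
position: [0.5133, 0.1687, 0.3588]
tcp_rot: [[0.011, 1.0, 0.0], [1.0, -0.011, 0.0], [0.0, 0.0, -1.0]]
wrist_force: [0.8, 0.9, 0.5]
grip_width: 0.0004
```

```bash
python3 - <<'E'
from plan import *
status()
pts=np.vstack([tr(p,arc(r,np.linspace(-36,36,25),z)) for r,z in((.167,.03),(.213,.03),(.213,0))])
c=ctrl.camera("scene");crop(c,180,160,110,80,7,"s8.png");crop(c,180,160,110,80,7,"s8b.png",proj(c,pts))
c=ctrl.camera("top");crop(c,230,160,95,85,8,"t8.png")
E
```

```text
t 8.9333 tip [0.5133 0.1687 0.1728] yaw 89.3 F [0.8 0.9 0.5] tilt [0.0003 0.0002]
```

View pics/s8.png

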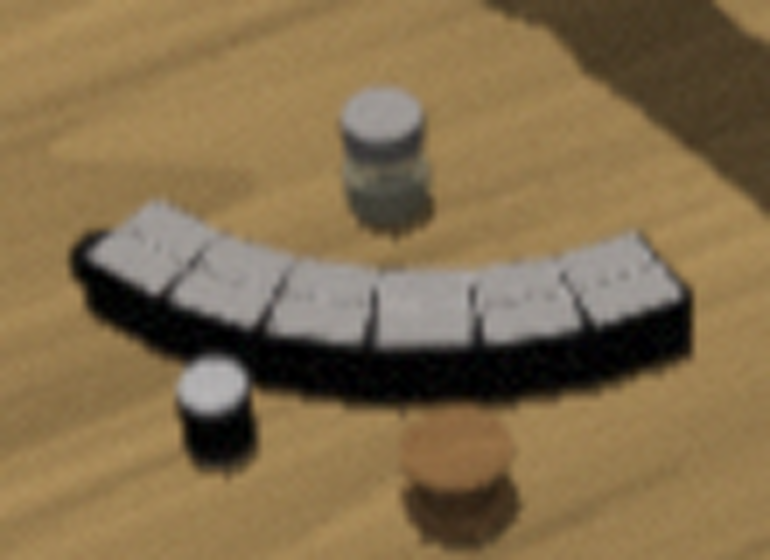

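View pics/t8.png

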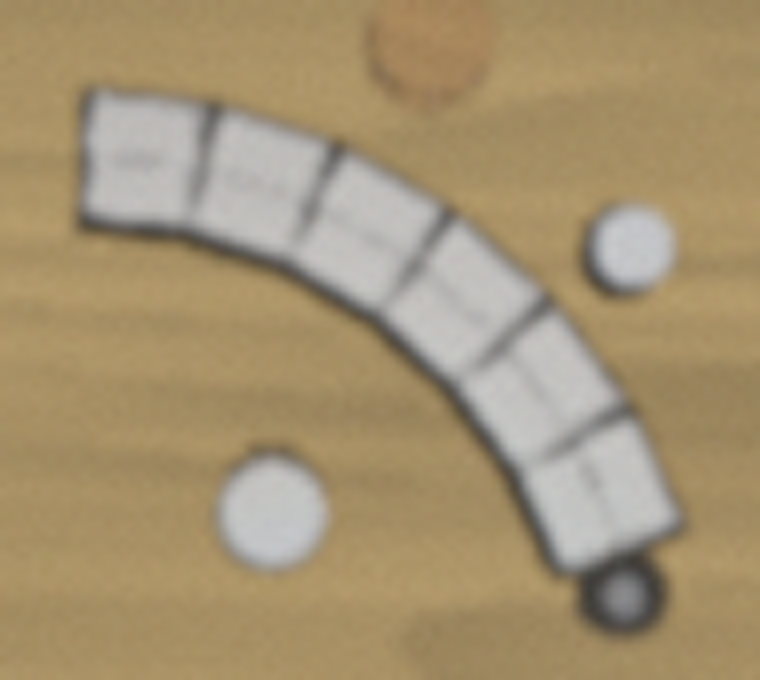

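>>> drive_tool(
  rows="0 0 0 0 0 0 0; 0 0 0 0 0 0 0; 0 0 0 0 0 0 0",
)

```text
time: 9.28
position: [0.5149, 0.1672, 0.3578]
tcp_rot: [[0.011, 1.0, 0.0], [1.0, -0.011, -0.001], [-0.001, 0.0, -1.0]]
wrist_force: [0.2, -0.5, 0.0]
grip_width: 0.0005
```

```bash
python3 - <<'E'
from plan import *
status(); print(ctrl.hand_in())
E
```

```text
t 9.2833 tip [0.5149 0.1672 0.1718] yaw 89.4 F [ 0.2 -0.5  0. ] tilt [ 0.     -0.0013]

the job is handed in; nothing more can be done
None
```

All six lids are folded shut. I swept the closed fingertips along the arc from the ear end, folding the lids in order 1 to 6, then lifted the arm clear and handed the job in at about 9.3 s.

- **Lids:** in the last top and scene pictures all six look flat. I did not measure their angles. The tip passed the free edges at about 34–35 mm, which would leave each lid under about 0.1 rad.
- **Tray and nearby things:** the tray, jar, spool and capacitor sit at the same pixels as at the start. I did not recheck the board, cup, can and screwdriver; the arm travelled at a tip height of about 0.22 m near them.
- **Force:** the largest wrist force I read was about 4 N, a sideways push near lid 4's hinge, and I raised the tip there. It was read only at the end of each move, so a brief higher peak could have gone unseen.
- **Measurement differences:** some points of the tray pose fit were off by up to about 3 mm, and the tip height was up to about 2 mm off what I commanded. I corrected the height from the measured pose at each step.

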